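Feed the book tray past the keeper gate

ROBOT

A 7-joint arm with a two-finger parallel gripper is mounted at the origin on the work surface. World frame = base frame: x ahead of the robot, y to its left, z up, the work surface at z = 0. Lengths are in m, angles in rad, forces in N, time in s.
With the tool pointing down it reaches from about 0.4 to 0.875 m from the base axis. Payload 19.3 kg.
Tool frame: the origin (TCP) lies at the very end of the fingers, on their centre line; the grasp point (between the pads) lies 19 mm behind it; z points along the fingers, y is the line along which they close (so a half turn about z gives the same grasp; the last joint's range is limited). The gripper opens to 85 mm and grips with 20 to 120 N. Pads are 22 mm wide; open, the fingers measure 114 mm over their backs; the gripper's body (76 mm by 85 mm) begins 54 mm behind the grasp point. The pads swing forward as they close: fully open they stand 13 mm farther back than shut.
Start: joints at [-1.278, 0.521, -0.036, 1.599, 0.021, 1.021, -0.113], TCP at [0.222, 0.584, 0.231] pointing down, gripper open.
Joint ranges: [-2.91, 2.91], [-0.3, 2.13], [-1.5, 1.42], [0.17, 2.43], [-1.26, 4.41], [0.16, 1.93], [-2.52, 2.52]. Speed limits (rad/s): [1.89, 1.89, 2.39, 2.39, 3.01, 3.01, 3.01].

INTERFACE

Orientations are given as [roll, pitch, yaw] about the fixed x, y, z axes, in that order (R = Rz(yaw) Ry(pitch) Rx(roll)).
In Python, from workcell import bot gives the robot as it stands. The module is installed in compiled form; this text tells all that it offers.
- The arm moves only by the tool apply_moves, never from a script. Its arguments are lists of equal length, an entry for each row: "claw": the finger opening in m, from 0 to 0.0854; "xyz": the shift along the tool's x, y, z in m, a list of three; "twist": the turn, a rotation vector about the tool's x, y, z in rad, a list of three. A call has 1 to 20 rows; each row shifts and turns the commanded pose from where the row before left it, along the tool's axes as they then stand; what a row does not reach is not made up. A row lasts 1/10 s, in which the tool goes at most 50 mm and 8.59 degrees, less where a joint would pass 70% of its speed; a pose out of reach is approached as far as the arm can. A call with a gripper value outside its range is refused whole. The fingers move at their own pace and stop on an object; "force" is the grip in N (left out, the last holds). Time passes only in rows, so rows that do not move let the fingers close. It gives the time, the measured TCP pose, the force, the opening and the grip force at its end, in the units of the state.
- bot.observe(): the state, without advancing time (a new reading comes with each control period).
- bot.grab_frame(name): name is "scene" or "side" or "wrist"; returns a dict with "img" (384x512x3 uint8, red, green, blue), "vfov" (degrees; the focal length in pixels is half the picture's height over the tangent of half this angle, whatever the lens; pixels are square), "cx", "cy" (the principal point, pixels), "view" (4x4, takes a point from world to camera coordinates). Camera axes: x right, y up, looking along -z (the intrinsics and any distortion apply to the point x, -y, -z); pixel columns grow to the right and rows downward; lengths in m; the calibration is good to about 2 mm. A picture is of the moment at which its call begins. There is no depth.
- bot.job_done(): hands the job in; it is judged then, once.
Trained networks look in the newest picture that a camera, given by its name, has taken for a name from the list of things; names that differ only in an ending like _2 or _b are one class to them, and where a whole thing is asked for, a point or a joint stands for the part that bears it (a point fixed in the world has none). Each returns a list of dicts, best first, with "score" (0 to 1); they miss things now and then, are a little off and sometimes report something else, mostly with a low value. They report only what shows in the picture. A call takes as long as a camera call. They do not tell look-alikes from the thing itself.
- bot.find_in(camera, query): "position" ([x, y, z] in m, in world coordinates, good to about 4 mm: the middle of the surface that is visible of it).
The state is a dict: "clock": time; "qpos": joint angles; "qd": joint speeds; "joint_efforts": joint torques, N m; "position": TCP position; "tool_rot": TCP orientation; "force": force on the tool from outside, world axes, zero at the start; "moment": the same for the moment, N m; "grip_width": finger opening in m; "finger_force": force on a finger pad.
Only numpy, scipy, OpenCV 4.12 (cv2) and the standard library are available. Lean on these libraries where they do the work, as an engineer would, in place of code of your own. Each camera call takes 0.05 s, during which the arm holds its last target. There are 200 camera calls.

TASK

Hold the red press bar down with one fingertip so that the yellow gate stays raised, and with the other finger push the blue book tray by its upright push plate along the chute, under the gate, until its front is fully home against the black end stop. Do not let the gate touch the books, do not lift or tip the tray, leave everything else where it stands, and finish clear, with the gate dropped shut behind the books.

Things in the scene. Friction and masses are not known exactly. Their poses are not given: they have to be found in the camera images.
- chute: Fixed aluminium chute, open on top, 467 mm long. Origin: middle of the channel, at table height; x is the push direction, y points from the channel to the press bar, z up. Floor top 6 mm above the table; side walls 5 mm thick, 26 mm high, inner faces at y = +42 and -42 mm. The channel starts at x = -235 mm.
- end_stop (a point): Top edge of the face of the black end stop, at chute x = +226, y = 0, 40 mm above the table; 84 mm wide between the walls
- hinge_rod (a point): Point on the axis of the steel hinge rod, at chute x = 0, y = +57 mm, 72 mm above the table. The rod is 10 mm thick and lies along chute x from -225 to +120 mm, on posts 12 mm wide, up to 75 mm high, at x = -226, +62 and +118 mm. It lies between press bar and channel: one finger works on each side of it
- press_bar (a point): Point on the top of the red round press bar (20 mm thick) that raises the gate when pressed down anywhere on its length; fingertips slide along it. It lies along chute x from -232 to +35 mm; this point is at x = 0. Shut: chute y = +97 mm, 82 mm above the table. It turns about the hinge rod at radius 40 mm: at joint 0.6 its top is at y = +90, 59 mm high. Brackets to the rod at x = -222, +32
- keeper (a point): Middle of the lower edge of the yellow gate, which is rigid with the press bar and turns only about the hinge rod. Shut, it is at chute x = +100, y = -13 mm, 42 mm above the table. The gate is an arm over the channel, above the books, with a hanging plate 6 mm thick (x) and 40 mm wide (chute y = +7 to -33 mm). A tray pushed against it is stopped
- tray: Loose blue tray, about 0.5 kg, lying in the chute, axes along the chute's. 214 mm long (x), 78 mm wide (3 mm play a side). Origin: centre of its underside. Three pocket books fixed in it stand from x = -1 to +104 mm, to 61 mm above the table. Behind them a tail 4 mm thick, which fits under the shut gate. It starts before the gate; fully home its origin is at chute x = +119 mm
- push_plate (a point): Middle of the top edge of the rear face of the tray's upright push plate, at tray x = -107 mm, 91 mm above the table. The plate is 66 mm wide (y), 6 mm thick and reaches down to the tail. With the tray home it is 88 mm short of the gate
- tray_front (a point): Middle of the top edge of the tray's front lip, tray x = +107 mm, 26 mm above the table; it meets the end stop
- gate (a joint): Angle of press bar and gate about the hinge rod: 0 shut (bar up), grows as the bar is pressed down, hard stop at 0.85 rad. A spring shuts it at once when the bar is let go; the bar takes about 1 to 4 N. The gate clears the books from 0.42 rad upwards
- pencil_cup: bystander: grey cup with pencils, 68 mm wide, 141 mm high with the pencils; origin under its centre
- tape_roll: bystander: yellow roll lying flat, 60 mm wide, 19 mm high; origin under its centre
- eraser: bystander: white eraser 55 x 22 x 13 mm; origin under its centre
- candle_box: bystander: white box 200 x 55 x 45 mm; origin under its centre
- red_book: bystander: red book 150 x 210 x 35 mm lying flat; origin under its centre
- green_book: bystander: green book 130 x 190 x 28 mm lying flat; origin under its centre
- stapler: bystander: stapler 130 x 34 x 47 mm; origin under its centre
Mind the look-alikes: they are no part of the job. What is shaped like the tray but green or turquoise is not meant.

How it is judged:
On the way:
1. the books pass under the raised gate while a fingertip holds the press bar down (value of joint gate above 0.35 rad and contact force between the fingers and press_bar_rod above 0.3 N and x of tray in the frame of chute between 0.01 and 0.095 m), for 0.2 s.
At the end, for the whole second after the job is handed in: The tray lies flat in the chute within 6 mm of the end stop and at rest, and the gate is shut (joint below 0.06 rad) (x of tray in the frame of chute above 0.113 m and z of tray in the frame of chute below 0.01 m and value of joint gate below 0.06 rad and linear speed of tray below 0.01 m/s and angle between tray's own z axis and vertical below 0.06 rad); the robot touches nothing.
It fails at once if the tray is lifted more than 10 mm or tipped (z of tray in the frame of chute above 0.016 m or angle between tray's own z axis and vertical above 0.15 rad).
It fails at once if the gate touches the tray or its books with more than 2 N (contact force between gate_plate and tray above 2 N).
It fails at once if a bystander is moved more than 20 mm (distance of any of pencil_cup, tape_roll, eraser, candle_box, red_book, green_book, stapler from where it was at the start of the episode above 0.02 m).
It also fails if it takes over 48 s, if anything falls off the work surface, if the arm or the gripper's body presses on something with over 40 N, if the wrist force passes 120 N, or if a joint passes its speed limit or range.

## Working session

There is one attempt and no reset: what is moved stays moved. The work goes in short steps, Python scripts to look and compute and a tool call to move; the robot and the scene stay as the last step left them, time stands still between calls to the robot, and variables do not carry over. Pictures are saved under pics/ and viewed, at most 13 in all, crops included, and the job is handed in when it is done.

Besides the shell and the picture viewer there is one more tool, called after "Call:" as name(argument=value, ...) on one line, values as JSON. apply_moves: Moves the arm, as the interface text tells. Its arguments: {"type":"object","properties":{"claw":{"type":"array"},"xyz":{"type":"array"},"twist":{"type":"array"},"force":{"type":"number"}},"required":["claw","xyz","twist"]}

```bash
mkdir -p pics
python3 - <<'E'
from workcell import bot
import cv2
s=bot.observe(); print(s['clock'],s['position'],s['tool_rot'],s['grip_width'])
for c in("scene","side"):
    f=bot.grab_frame(c); cv2.imwrite(f"pics/{c}0.png",cv2.resize(f["img"][:,:,::-1],(768,576),interpolation=cv2.INTER_CUBIC))
    print(c,f["vfov"],f["cx"],f["cy"],[k for k in f])
    for q in("chute","end_stop","hinge_rod","press_bar","keeper","tray","push_plate","tray_front"):
        print(q,[(d["score"].__round__(2),[round(x,3) for x in d["position"]]) for d in bot.find_in(c,q)[:3]])
E
```

```text
0.0 [0.22173306 0.58398908 0.23075389] [-3.14048328e+00  6.96008733e-05  2.77873315e+00] 0.0850540155270891
scene 54.939127228173604 257.2001015358465 192.5158186650518 ['img', 'vfov', 'cx', 'cy', 'view']
chute [(0.94, [0.601, 0.065, 0.015])]
end_stop [(0.89, [0.601, 0.059, 0.012]), (0.39, [0.344, -0.363, 0.03])]
hinge_rod [(0.85, [0.606, 0.059, 0.017])]
press_bar [(0.63, [0.559, -0.031, 0.079]), (0.5, [0.604, 0.063, 0.017]), (0.36, [0.735, 0.106, 0.02])]
keeper [(0.97, [0.559, -0.034, 0.078])]
tray [(0.91, [0.637, 0.019, 0.053]), (0.81, [0.282, 0.323, 0.053]), (0.71, [0.393, 0.046, 0.044])]
push_plate [(0.79, [0.636, 0.023, 0.05]), (0.79, [0.393, 0.043, 0.045]), (0.57, [0.281, 0.323, 0.05])]
tray_front [(0.83, [0.39, 0.043, 0.046]), (0.73, [0.641, 0.021, 0.054]), (0.67, [0.285, 0.319, 0.05])]
side 56.836404000683224 247.8848276430282 194.39849992416387 ['img', 'vfov', 'cx', 'cy', 'view']
chute [(0.66, [0.587, 0.128, 0.007])]
end_stop [(0.7, [0.586, 0.128, 0.007])]
hinge_rod [(0.78, [0.586, 0.129, 0.008])]
press_bar [(0.9, [0.557, 0.002, 0.079]), (0.4, [0.724, 0.109, 0.024])]
keeper [(0.73, [0.556, 0.0, 0.074])]
tray [(0.92, [0.414, 0.034, 0.054])]
push_plate [(0.96, [0.631, 0.017, 0.061]), (0.71, [0.413, 0.033, 0.054])]
tray_front [(0.97, [0.63, 0.015, 0.062]), (0.93, [0.417, 0.032, 0.056])]
```

View pics/scene0.png

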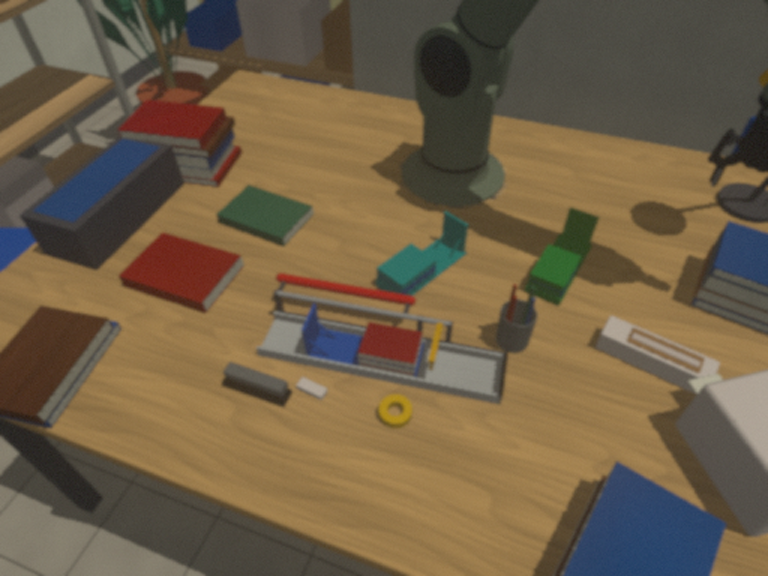

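View pics/side0.png

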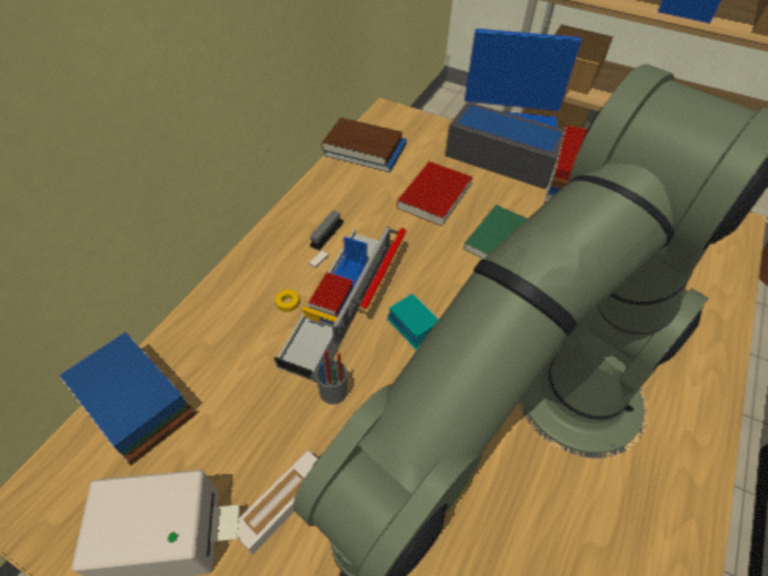

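The blue tray with red books sits in the chute at (335,345) in the scene picture (768 scale). The turquoise one at (420,265) and the green one at (560,260) are look-alikes outside the chute, so blue is the one meant. The press bar runs (278,278)-(413,300), the gate is at (437,340) and the end stop at (505,372). I'll confirm with one enlarged crop of each camera.

Run:
```python
from workcell import bot
import cv2,pickle
F={}
for c,(x0,y0,w,h,k) in dict(scene=(165,172,190,100,4.2),side=(175,145,110,110,5.4)).items():
    f=bot.grab_frame(c);F[c]=f
    im=f["img"][y0:y0+h,x0:x0+w,::-1]
    im=cv2.resize(im,(int(w*k),int(h*k)),interpolation=cv2.INTER_CUBIC)
    im=cv2.convertScaleAbs(im,alpha=1.3)
    for u in range((x0+9)//10*10,x0+w,10):
        cv2.line(im,(int((u-x0+.5)*k),0),(int((u-x0+.5)*k),6 if u%50 else 14),(0,255,255),1)
        if u%20==0: cv2.putText(im,str(u),(int((u-x0+.5)*k)-10,24),0,.35,(0,255,255),1)
    for v in range((y0+9)//10*10,y0+h,10):
        cv2.line(im,(0,int((v-y0+.5)*k)),(6,int((v-y0+.5)*k)),(0,255,255),1)
        cv2.putText(im,str(v),(8,int((v-y0+.5)*k)+4),0,.35,(0,255,255),1)
    cv2.imwrite(f"pics/{c}1.png",im)
pickle.dump(F,open("F.pkl","wb"))
```

```text
(no output)
```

View pics/scene1.png

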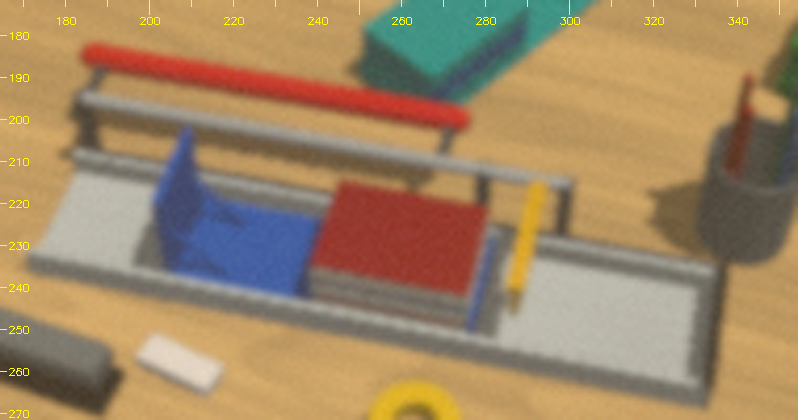

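View pics/side1.png

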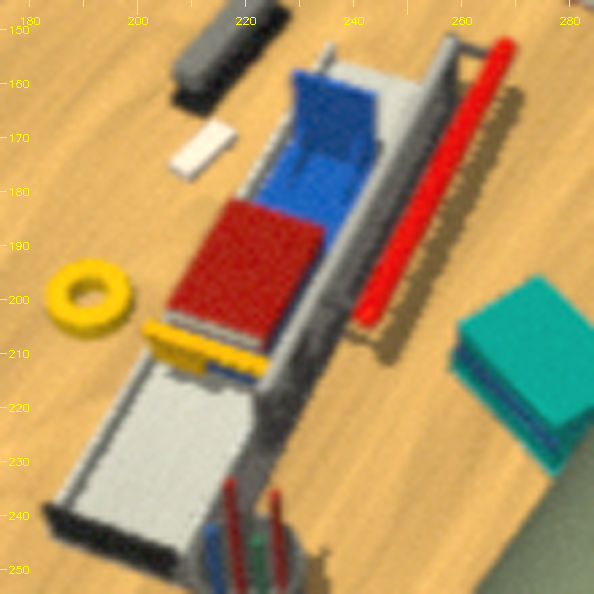

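The crops confirm the blue tray with red books in the chute. In scene crop pixels, the bar ends are (92,53) and (460,118), the rod ends (82,97) and (568,184), and the plate top corners (187,128) and (160,195). In the side crop, the bar ends are (507,45) and (367,316) and the plate top corners (296,72) and (377,95). Next I fit the pose.

```bash
cat > fit.py <<'E'
import numpy as np,pickle
from scipy.optimize import least_squares
F=pickle.load(open("F.pkl","rb"))
def proj(c,P):
    f=F[c]; p=f["view"]@np.r_[P,1]; fl=192/np.tan(np.radians(f["vfov"])/2)
    return np.array([f["cx"]-fl*p[0]/p[2], f["cy"]+fl*p[1]/p[2]])
crop=dict(scene=(165,172,4.2),side=(175,145,5.4))
def px(c,u,v):
    x,y,k=crop[c]; return np.array([u/k+x-.5,v/k+y-.5])
# cam,u,v, chute point mm, tray?
O=[("scene",92,53,(-232,97,72),0),("scene",460,118,(35,97,72),0),("scene",82,97,(-225,57,72),0),("scene",568,184,(120,57,72),0),
("scene",76,150,(-235,47,26),0),("scene",30,258,(-235,-47,26),0),
("side",507,45,(-232,97,72),0),("side",367,316,(35,97,72),0),("side",453,40,(-225,57,72),0),
("side",48,508,(231,-47,40),0),
("scene",187,128,(-107,33,91),1),("scene",158,197,(-107,-33,91),1),("side",296,72,(-101,-33,91),1),("side",377,95,(-101,33,91),1),
("scene",492,236,(107,39,26),1),("scene",470,330,(107,-39,22),1)]
def res(q):
    x,y,a,tx,ty=q; r=[]
    for c,u,v,p,t in O:
        p=np.array(p)/1000.
        if t: p=p+[tx,ty,0]
        P=[x+np.cos(a)*p[0]-np.sin(a)*p[1],y+np.sin(a)*p[0]+np.cos(a)*p[1],p[2]]
        r.append(proj(c,P)-px(c,u,v))
    return np.array(r).ravel()
best=min((least_squares(res,[.6,.06,a,-.07,0],loss="soft_l1") for a in np.arange(-3,3.1,1)),key=lambda s:s.cost)
if __name__=="__main__":
    print(best.x,best.cost); print(np.c_[res(best.x).reshape(-1,2).round(1)].tolist())
    x,y,a,tx,ty=best.x
    for n,p in dict(bar0=(0,97),barS=(-232,97),stop=(226,0),gate=(100,-13)).items():
        print(n,x+(np.cos(a)*p[0]-np.sin(a)*p[1])/1e3,y+(np.sin(a)*p[0]+np.cos(a)*p[1])/1e3)
E
python3 fit.py
python3 - <<'E'
from workcell import bot
for c in("scene","side"):
  for q in("pencil_cup","stapler","eraser"):
    print(c,q,[(round(d["score"],2),[round(x,3) for x in d["position"]]) for d in bot.find_in(c,q)[:2]])
E
```

```text
[ 6.24345794e-01  3.65898494e-02  1.69373298e+00 -3.30827375e-02
  8.39278973e-04] 6.057446448545772
[[0.3, 0.8], [-0.7, 0.1], [0.0, 0.2], [0.6, -0.1], [-0.5, -0.3], [-1.5, -1.5], [-0.2, 1.0], [0.7, 0.2], [-0.1, 0.5], [-0.8, 0.3], [-0.7, -0.8], [-1.6, 0.7], [-0.6, 0.3], [0.2, 0.7], [0.6, -0.6], [0.5, 0.1]]
bar0 0.5280778720966285 0.02469500916877322
barS 0.5565273869550292 -0.20555404100151875
stop 0.5966320423919722 0.26088418278838904
gate 0.6249849584453011 0.13742928352848563
scene pencil_cup [(0.58, [0.512, 0.261, 0.065])]
scene stapler [(0.63, [0.78, -0.141, 0.041]), (0.51, [0.603, 0.065, 0.019])]
scene eraser [(0.57, [0.739, -0.056, 0.014])]
side pencil_cup [(0.61, [0.486, 0.269, 0.065]), (0.39, [0.588, 0.131, 0.009])]
side stapler [(0.5, [0.764, -0.144, 0.037])]
side eraser []
```

Call:
apply_moves(claw=[0.085,0.085,0.085,0.085,0.085,0.085,0.085,0.085,0.085,0.085], xyz=[[0,0,0],[0,0,0],[0,0,0],[0,0,0],[0,0,0],[0,0,0],[0,0,0],[0,0,0],[0,0,0],[0,0,0]], twist=[[0,0,0.1085],[0,0,0.1085],[0,0,0.1085],[0,0,0.1085],[0,0,0.1085],[0,0,0.1085],[0,0,0.1085],[0,0,0.1085],[0,0,0.1085],[0,0,0.1085]])

```text
clock: 2.3
position: [0.2218, 0.5843, 0.2313]
tool_rot: [-3.142, -0.0, 1.689]
force: [-0.3, 0.5, -0.4]
grip_width: 0.0853
finger_force: 0.0
```

Call:
apply_moves(claw=[0.085,0.085,0.085,0.085,0.085,0.085,0.085,0.085,0.085,0.085,0.085,0.085,0.085,0.085,0.085,0.085,0.085,0.085,0.085,0.085], xyz=[[-0.038,0.0146,0],[-0.038,0.0146,0],[-0.038,0.0146,0],[-0.038,0.0146,0],[-0.038,0.0146,0],[-0.038,0.0146,0],[-0.038,0.0146,0],[-0.038,0.0146,0],[-0.038,0.0146,0],[-0.038,0.0146,0],[-0.038,0.0146,0],[-0.038,0.0146,0],[-0.038,0.0146,0],[-0.038,0.0146,0],[-0.038,0.0146,0],[-0.038,0.0146,0],[-0.038,0.0146,0],[-0.038,0.0146,0],[-0.038,0.0146,0],[-0.038,0.0146,0]], twist=[[0,0,0],[0,0,0],[0,0,0],[0,0,0],[0,0,0],[0,0,0],[0,0,0],[0,0,0],[0,0,0],[0,0,0],[0,0,0],[0,0,0],[0,0,0],[0,0,0],[0,0,0],[0,0,0],[0,0,0],[0,0,0],[0,0,0],[0,0,0]])

```text
clock: 4.3
position: [0.6055, -0.1356, 0.2313]
tool_rot: [3.141, -0.0, 1.694]
force: [-0.2, 0.5, 0.3]
grip_width: 0.0849
finger_force: 0.0
```

```bash
cat > h.py <<'E'
import numpy as np
from fit import best
def tc(p):
    x,y,a,tx,ty=best.x; d=np.array(p[:2])-[x,y]
    return np.round([np.cos(a)*d[0]+np.sin(a)*d[1],-np.sin(a)*d[0]+np.cos(a)*d[1],p[2]],4)
E
python3 - <<'E'
from workcell import bot
import cv2,numpy as np
from h import *
import fit
s=bot.observe(); print(tc(s["position"]))
f=bot.grab_frame("wrist"); fit.F["wrist"]=f
x,y,a,tx,ty=best.x
im=cv2.resize(f["img"][:,:,::-1],(768,576),interpolation=cv2.INTER_CUBIC)
for p in [(-232,97,82),(-107+tx*1e3,33+ty*1e3,91),(-107+tx*1e3,-33+ty*1e3,91),(35,97,82),(-225,57,77),(120,57,77),(-235,42,26),(-235,-42,26)]:
    p=np.array(p)/1e3
    q=fit.proj("wrist",[x+np.cos(a)*p[0]-np.sin(a)*p[1],y+np.sin(a)*p[0]+np.cos(a)*p[1],p[2]])*1.5
    print(p,q.round()); 
    if abs(q).max()<2000: cv2.drawMarker(im,(int(q[0]),int(q[1])),(0,255,0),0,12,1)
cv2.imwrite("pics/w1.png",im)
E
```

```text
[-0.1686  0.0398  0.2313]
[-0.232  0.097  0.082] [298. 367.]
[-0.14008274  0.03383928  0.091     ] [399. 226.]
[-0.14008274 -0.03216072  0.091     ] [517. 226.]
[0.035 0.097 0.082] [ 266. -149.]
[-0.225  0.057  0.077] [361. 354.]
[0.12  0.057 0.077] [ 348. -387.]
[-0.235  0.042  0.026] [385. 337.]
[-0.235 -0.042  0.026] [499. 337.]
```

View pics/w1.png

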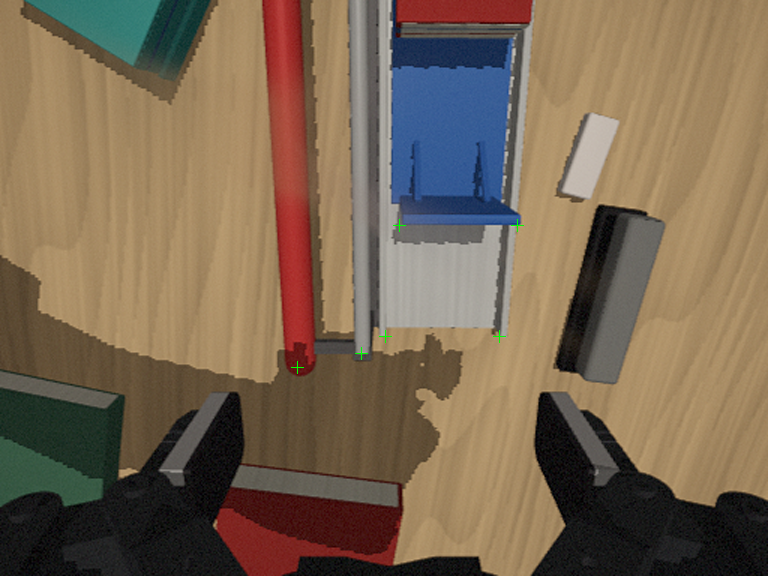

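The wrist view matches the fitted model to about 3 mm: plate top at (400-517,226), bar end at (298,367). I can descend.

Call:
apply_moves(claw=[0.085,0.085,0.085,0.085,0.085,0.085,0.085], xyz=[[0,0,0.025],[0,0,0.025],[0,0,0.025],[0,0,0.025],[0,0,0.025],[0,0,0.02],[0,0,0]], twist=[[0,0,0],[0,0,0],[0,0,0],[0,0,0],[0,0,0],[0,0,0],[0,0,0]])

```text
clock: 5.05
position: [0.6035, -0.1337, 0.084]
tool_rot: [-3.138, -0.001, 1.694]
force: [-0.3, 0.3, 0.0]
grip_width: 0.085
finger_force: 0.0
```

Call:
apply_moves(claw=[0.085,0.085,0.085], xyz=[[0,0,0.01],[0,0,0.01],[0,0,0]], twist=[[0,0,0],[0,0,0],[0,0,0]])

```text
clock: 5.35
position: [0.6049, -0.134, 0.0657]
tool_rot: [-3.141, 0.0, 1.694]
force: [0.5, -0.1, 0.3]
grip_width: 0.0848
finger_force: 0.2
```

```bash
cat > look.py <<'E'
import sys,cv2,numpy as np
from workcell import bot
from h import *
s=bot.observe(); print(s["clock"],tc(s["position"]),s["force"].round(2),s["moment"].round(2))
f=bot.grab_frame("scene")
im=f["img"][150:280,165:355,::-1]
cv2.imwrite(sys.argv[1],cv2.convertScaleAbs(cv2.resize(im,None,fx=4.2,fy=4.2,interpolation=cv2.INTER_CUBIC),alpha=1.3))
print([(round(d["score"],2),tc(d["position"])) for d in bot.find_in("scene","keeper")[:2]])
E
python3 look.py pics/s2.png
```

```text
5.35 [-0.167   0.0403  0.0657] [ 0.46 -0.09  0.27] [ 0.03 -0.13  0.02]
[]
```

View pics/s2.png

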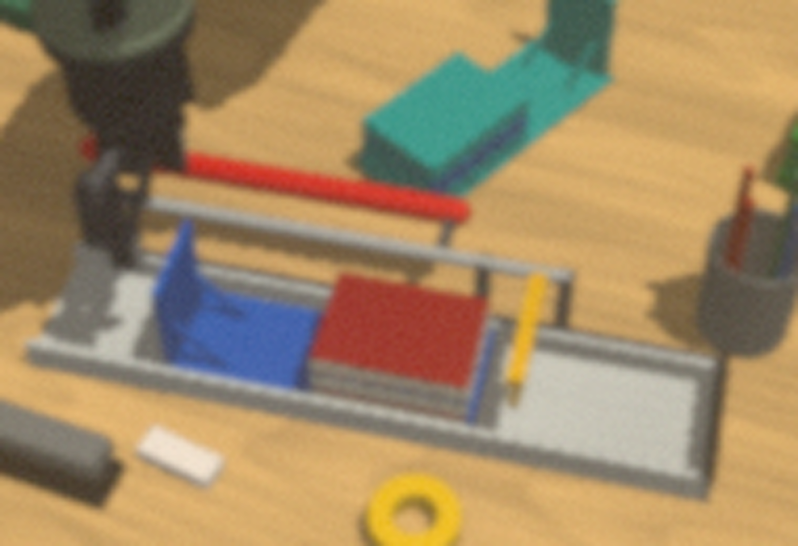

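The bar is still up, with its end at (460,210), and the gate is shut. The open tips really do sit about 13 mm above the TCP, so I'll press 22 mm further.

Call:
apply_moves(claw=[0.085,0.085,0.085,0.085,0.085], xyz=[[0,0,0.006],[0,0,0.006],[0,0,0.005],[0,0,0.005],[0,0,0]], twist=[[0,0,0],[0,0,0],[0,0,0],[0,0,0],[0,0,0]])

```text
clock: 5.95
position: [0.6079, -0.1339, 0.045]
tool_rot: [3.136, 0.001, 1.695]
force: [13.0, 0.9, 10.2]
grip_width: 0.0847
finger_force: 7.2
```

```bash
python3 look.py pics/s3.png
```

```text
5.95 [-0.1672  0.0372  0.045 ] [12.95  0.89 10.22] [ 0.26 -2.17 -0.01]
[(0.64, array([-0.0391,  0.0676,  0.0716]))]
```

View pics/s3.png

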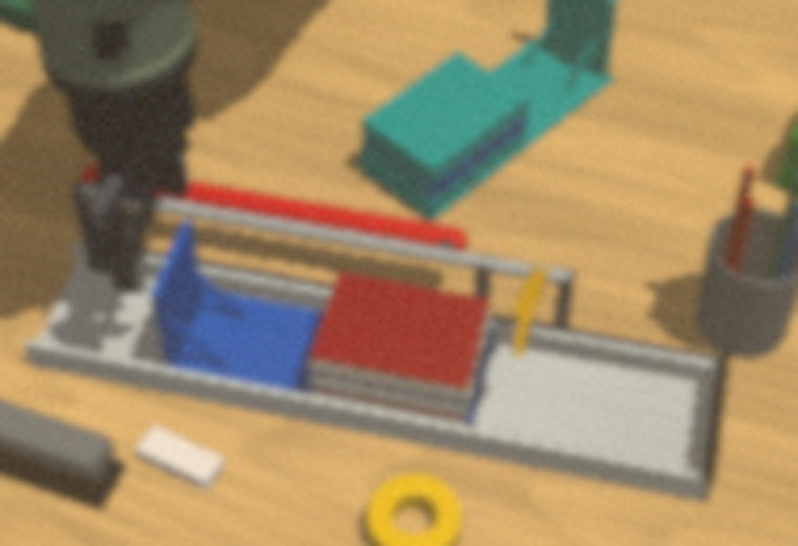

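The bar is down, with its end at (460,240), and the gate is raised at (530,310). The 13 N sideways load means the tip sits on the bar's inner flank. I'll lift, shift 6 mm outward and press again.

Call:
apply_moves(claw=[0.085,0.085,0.085,0.085,0.085,0.085,0.085,0.085,0.085,0.085,0.085,0.085], xyz=[[0,0,-0.008],[0,0,-0.01],[0,0,-0.01],[0,-0.003,0],[0,-0.003,0],[0,0,0],[0,0,0.007],[0,0,0.006],[0,0,0.005],[0,0,0.005],[0,0,0.005],[0,0,0]], twist=[[0,0,0],[0,0,0],[0,0,0],[0,0,0],[0,0,0],[0,0,0],[0,0,0],[0,0,0],[0,0,0],[0,0,0],[0,0,0],[0,0,0]])

```text
clock: 7.25
position: [0.5993, -0.1348, 0.0438]
tool_rot: [3.141, 0.0, 1.694]
force: [3.3, 1.4, 5.1]
grip_width: 0.0852
finger_force: 2.5
```

```bash
python3 look.py pics/s4.png
python3 - <<'E'
from h import *
import fit
x,y,a,_,_=best.x
for th in (0,.3,.45,.6,.7,.85):
    p=np.array([.035,.057+.04*np.cos(th),.072-.04*np.sin(th)])
    q=fit.proj("scene",[x+np.cos(a)*p[0]-np.sin(a)*p[1],y+np.sin(a)*p[0]+np.cos(a)*p[1],p[2]])
    print(th,((q+.5-[165,150])*4.2).round())
E
```

```text
7.25 [-0.167   0.0459  0.0438] [3.34 1.42 5.12] [ 0.13 -0.44  0.01]
[(0.8, array([-0.0401,  0.0676,  0.0723]))]
0 [457. 211.]
0.3 [456. 224.]
0.45 [456. 231.]
0.6 [455. 239.]
0.7 [454. 245.]
0.85 [452. 253.]
```

View pics/s4.png

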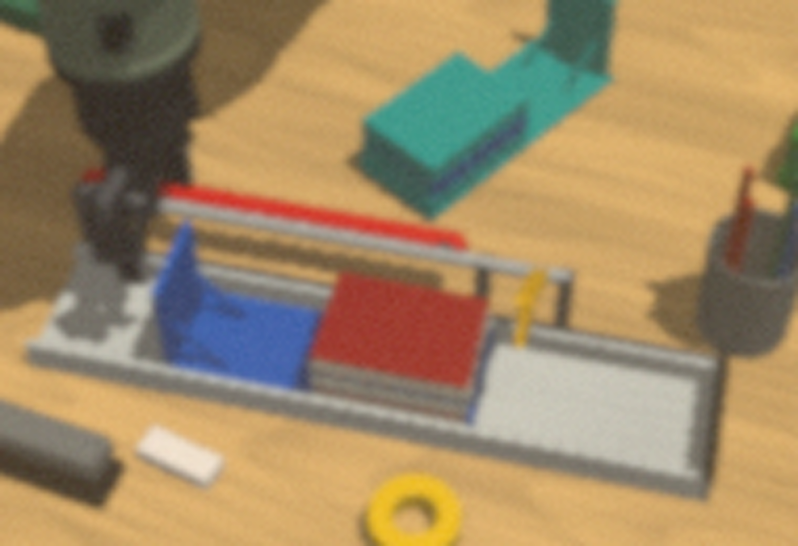

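The bar end at (455,241) puts the gate near 0.63 rad, with low side load. I'll make the first push and stop with the books just short of the gate.

Call:
apply_moves(claw=[0.085,0.085,0.085,0.085,0.085,0.085,0.085,0.085,0.085], xyz=[[0.004,0,0],[0.004,0,0],[0.004,0,0],[0.004,0,0],[0.004,0,0],[0.004,0,0],[0.004,0,0],[0.004,0,0],[0,0,0]], twist=[[0,0,0],[0,0,0],[0,0,0],[0,0,0],[0,0,0],[0,0,0],[0,0,0],[0,0,0],[0,0,0]])

```text
clock: 8.25
position: [0.5948, -0.1026, 0.0443]
tool_rot: [-3.141, -0.0, 1.694]
force: [-0.0, -1.5, 3.7]
grip_width: 0.085
finger_force: 1.7
```

```bash
python3 look.py pics/s5.png
```

```text
8.25 [-0.1345  0.0464  0.0443] [-0.04 -1.5   3.71] [-0.27  0.21  0.13]
[(0.68, array([-0.044 ,  0.066 ,  0.0706])), (0.4, array([-0.3992,  0.3127,  0.0321]))]
```

View pics/s5.png

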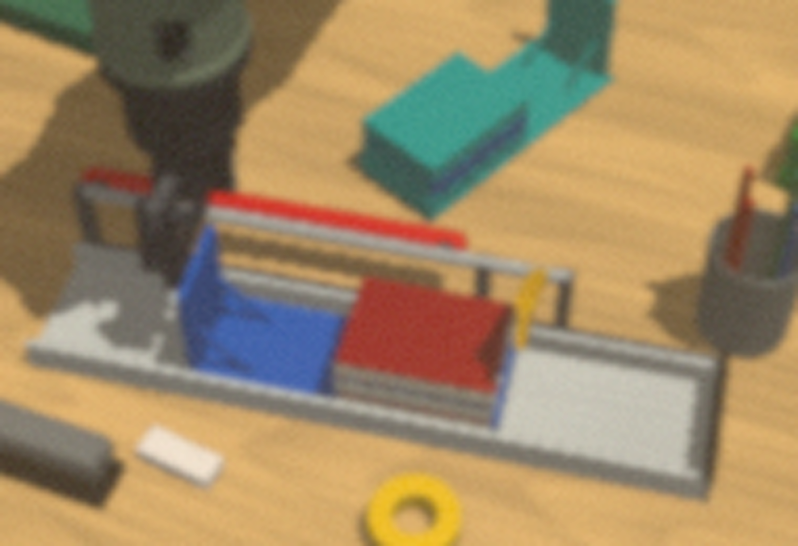

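The tray moved about 17 mm, as predicted, and the gate is still up at (530,310). Now the long push.

Call:
apply_moves(claw=[0.085,0.085,0.085,0.085,0.085,0.085,0.085,0.085,0.085,0.085,0.085,0.085,0.085,0.085,0.085,0.085,0.085,0.085,0.085,0.085], xyz=[[0.006,0,0],[0.006,0,0],[0.006,0,0],[0.006,0,0],[0.006,0,0],[0.006,0,0],[0.006,0,0],[0.006,0,0],[0.006,0,0],[0.006,0,0],[0.006,0,0],[0.006,0,0],[0.006,0,0],[0.006,0,0],[0.006,0,0],[0.006,0,0],[0.006,0,0],[0.006,0,0],[0.006,0,0],[0.006,0,0]], twist=[[0,0,0],[0,0,0],[0,0,0],[0,0,0],[0,0,0],[0,0,0],[0,0,0],[0,0,0],[0,0,0],[0,0,0],[0,0,0],[0,0,0],[0,0,0],[0,0,0],[0,0,0],[0,0,0],[0,0,0],[0,0,0],[0,0,0],[0,0,0]])

```text
clock: 10.35
position: [0.5801, 0.0155, 0.0443]
tool_rot: [-3.141, 0.001, 1.693]
force: [-0.5, -5.8, 2.3]
grip_width: 0.085
finger_force: 3.5
```

Call:
apply_moves(claw=[0.085,0.085,0.085,0.085], xyz=[[0.003,0,0],[0.003,0,0],[0.003,0,0],[0,0,0]], twist=[[0,0,0],[0,0,0],[0,0,0],[0,0,0]])

```text
clock: 10.75
position: [0.579, 0.0249, 0.0443]
tool_rot: [-3.141, 0.0, 1.694]
force: [0.0, -3.2, 3.8]
grip_width: 0.0848
finger_force: 2.3
```

Call:
apply_moves(claw=[0.085,0.085,0.085,0.085], xyz=[[0.002,0,0],[0.002,0,0],[0.002,0,0],[0,0,0]], twist=[[0,0,0],[0,0,0],[0,0,0],[0,0,0]])

```text
clock: 11.15
position: [0.5783, 0.0307, 0.0443]
tool_rot: [-3.141, 0.0, 1.693]
force: [0.2, -4.7, 4.1]
grip_width: 0.0851
finger_force: 2.5
```

Call:
apply_moves(claw=[0.085,0.085,0.085], xyz=[[0.001,0,0],[0.001,0,0],[0,0,0]], twist=[[0,0,0],[0,0,0],[0,0,0]])

```text
clock: 11.45
position: [0.5783, 0.0315, 0.0444]
tool_rot: [3.141, 0.001, 1.692]
force: [0.9, -10.3, 3.1]
grip_width: 0.0849
finger_force: 5.7
```

```bash
python3 look.py pics/s6.png
```

```text
11.45 [0.0006 0.0464 0.0444] [  0.92 -10.26   3.08] [-1.91 -0.08 -0.32]
[(0.86, array([-0.0803,  0.0717,  0.0712]))]
```

View pics/s6.png

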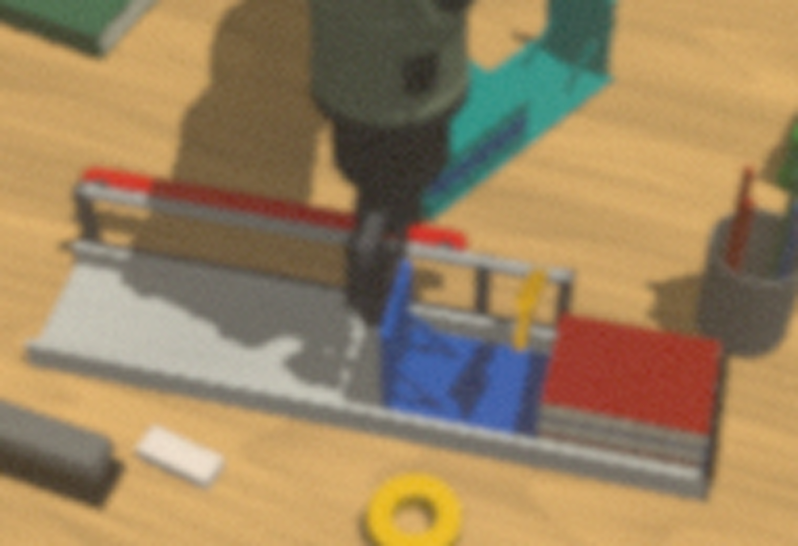

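The books are home against the stop at (720,390), past the gate, and the force has risen to 10 N at the expected position. I'll back off and lift.

Call:
apply_moves(claw=[0.085,0.085,0.085,0.085,0.085,0.085,0.085,0.085,0.085,0.085,0.085,0.085,0.085,0.085,0.085], xyz=[[-0.003,0,0],[-0.005,0,0],[-0.006,0,0],[0,0,-0.006],[0,0,-0.006],[0,0,-0.006],[0,0,-0.008],[0,0,-0.01],[0,0,-0.015],[0,0,-0.02],[0,0,-0.02],[0,0,-0.02],[0,0,-0.02],[0,0,-0.02],[0,0,0]], twist=[[0,0,0],[0,0,0],[0,0,0],[0,0,0],[0,0,0],[0,0,0],[0,0,0],[0,0,0],[0,0,0],[0,0,0],[0,0,0],[0,0,0],[0,0,0],[0,0,0],[0,0,0]])

```text
clock: 13.05
position: [0.581, 0.0189, 0.1986]
tool_rot: [3.137, -0.0, 1.694]
force: [0.1, -0.3, 0.9]
grip_width: 0.0852
finger_force: 0.0
```

```bash
python3 look.py pics/s7.png
```

```text
13.05 [-0.0122  0.0452  0.1986] [ 0.06 -0.3   0.92] [0.   0.   0.05]
[(0.75, array([-0.0645,  0.0739,  0.0779]))]
```

View pics/s7.png

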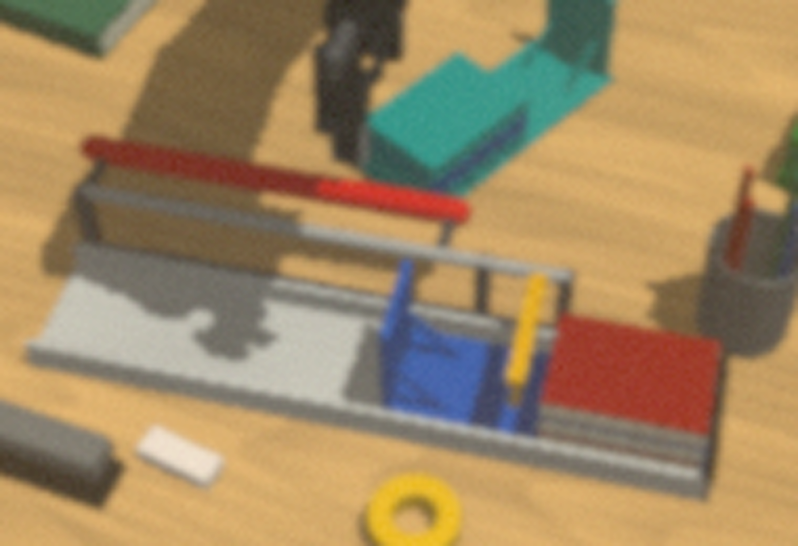

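The gate is shut behind the books (bar end back at (460,210), gate at (520,385)), the tray is home and the arm is clear. Handing in.

```bash
python3 -c "
from workcell import bot
print(bot.job_done())"
```

```text
the job is handed in; nothing more can be done
None
```

The job is handed in, with no verdict returned: the last picture shows the blue tray home against the end stop, the gate shut behind the books and the arm clear, at about 13 s on the clock.

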